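# Load the slotted weight onto the curing press of a ceramics repair bench

## Task

The mended dish on the press needs more load while its glue cures. Take the loose slotted weight (not the drilled one, which has only a round hole: leave that where it lies), slide it sideways onto the press's stem under the cap and let it rest flat and centred on the weight already there, its slot pointing the opposite way to the slot of that lower weight. Do not drag the lower weight out of place.

Things in the scene. Friction and masses are not known exactly. Their poses are not given: they have to be found in the camera images.
- stem_foot (a point): Fixed press: 160 mm square plywood board, on it an upturned white dish (136 mm wide, red seams), a round aluminium foot plate 76 mm wide and a vertical bright steel stem, 8 mm thick. Point: on the stem's axis at the plate's top face, 43 mm above the bench. The stem is bare for 53 mm above it, then has a cap 22 mm wide, 6 mm high (top 59 mm above the point). z up; x, y mean nothing.
- fitted_slot (a point): Lower weight, lying loose round the stem on the foot plate: dark steel disc 60 mm across, 14 mm thick (top face 14 mm above stem_foot, cap's underside 39 mm above that), with a slot from rim to centre. Point: middle of the slot's mouth, on the rim, half-way up. x points from the disc's centre out through the mouth, z up; the centre is 30 mm from here along -x.
- slotted_centre (a point): Loose slotted weight, lying flat on the bench: dark steel disc 60 mm across, 20 mm thick, about 0.36 kg. Point: its centre, 10 mm above its underside. x points from the centre out through the slot's mouth, z up. The slot, cut right through, is 16 mm wide from x = -8 to 13 mm, then flares to 24 mm at the rim. Rim free to grip at +y and -y. The slot is narrower than the stem's cap.
- drilled_centre (a point): Bystander, to be left where it lies: dark steel disc 60 mm across and 20 mm thick like the slotted weight, but with only a 16 mm round hole in the middle and no slot. Point: its centre, half-way up.
Things that resemble listed ones, but are neither listed nor needed, are in the scene too. What is shaped like the part that bears slotted_centre but turquoise is not meant. Leave any pink look-alike of the part that bears fitted_slot alone.

How it is judged:
By the outcome, as a careful person would: the job done as asked, in the order asked, and still so for the second after the job is handed in, with the robot touching nothing.
It also fails if it takes over 42 s, if anything falls off the work surface, if the arm or the gripper's body presses on something with over 40 N, if the wrist force passes 120 N, or if a joint passes its speed limit or range.

## Robot

A 6-joint arm with a two-finger parallel gripper is mounted at the origin on the work surface. World frame = base frame: x ahead of the robot, y to its left, z up, the work surface at z = 0. Lengths are in m, angles in degrees, forces in N, time in s.
With the tool pointing down it reaches from about 0.3 to 0.75 m from the base axis. Payload 8.5 kg.
Tool frame: the origin (TCP) lies at the very end of the fingers, on their centre line; the grasp point (between the pads) lies 19 mm behind it (env.pinch_z is the distance from the TCP to the grasp point, in m); z points along the fingers, y is the line along which they close (so a half turn about z gives the same grasp; the last joint's range is limited). The gripper opens to 85 mm and grips with 20 to 120 N. Pads are 22 mm wide; open, the fingers measure 114 mm over their backs; the gripper's body (76 mm by 85 mm) begins 54 mm behind the grasp point. The pads swing forward as they close: fully open they stand 13 mm farther back than shut.
Start: joints at [58.826, 21.807, 74.336, -0, 83.858, -12.336], TCP at [0.178, 0.521, 0.211] pointing down, gripper open.
Joint ranges: [-178.18, 178.18], [-50.72, 133.34], [12.68, 142.11], [-81.47, 261.47], [9.98, 163.14], [-165.26, 165.26]. Speed limits (degrees/s): [136.94, 136.94, 180, 180, 180, 180].

## Interface

Orientations are given as a 3x3 rotation matrix whose columns are the frame's x, y, z axes.
In Python, from rig import env, viewer gives the robot as it stands.
- The arm moves only by the tool drive_tool, never from a script. Its argument "series" is a list of rows, each a list of 3 entries, a list of its own where there are three numbers: the shift along the tool's x, y, z in m, then the turn about the tool's z in degrees, then the finger opening in m, from 0 to 0.0854. A call has 1 to 20 rows; each row is the pose to reach, as a shift and turn from the pose commanded when the call began, along the tool's axes at that moment; what a row does not reach only later rows make up. A row lasts 1/10 s, in which the tool goes at most 50 mm and 8.59 degrees, less where a joint would pass 70% of its speed; a pose out of reach is approached as far as the arm can. A call with a gripper value outside its range is refused whole. The fingers move at their own pace and stop on an object; "newtons" is the grip in N (left out, the last holds). Time passes only in rows, so rows that repeat a pose let the fingers close. It gives the time, the measured TCP pose, the force, the opening and the grip force at its end, in the units of the state.
- env.observe(): the state, without advancing time (a new reading comes with each control period).
- viewer.get_image(name): name is "scene" or "top" or "wrist"; returns a dict with "img" (420x560x3 uint8, red, green, blue), "depth" (420x560 float32, m along the optical axis (not along the pixel's ray), 0 where there is no reading), "camera_matrix" (3x3 intrinsics, pixels), "rvec" (rotation vector, rad) and "tvec" (3), from world to camera coordinates, as OpenCV has them. Camera axes: x right, y down, z forward; pixel columns grow to the right and rows downward; lengths in m; the calibration is good to about 2 mm. A picture is of the moment at which its call begins.
- env.close_job(): hands the job in; it is judged then, once.
The state is a dict: "time_s": time; "q": joint angles; "qvel": joint speeds; "joint_efforts": joint torques, N m; "position": TCP position; "tool_rot": TCP orientation; "ft_force": force on the tool from outside, world axes, zero at the start; "wrist_torque": the same for the moment, N m; "grip_width": finger opening in m; "gripper_force": force on a finger pad.
Only numpy, scipy, OpenCV 4.12 (cv2) and the standard library are available. Lean on these libraries where they do the work, as an engineer would, in place of code of your own. Each camera call takes 0.05 s, during which the arm holds its last target. There are 200 camera calls.

## Working session

There is one attempt and no reset: what is moved stays moved. The work goes in short steps, Python scripts to look and compute and a tool call to move; the robot and the scene stay as the last step left them, time stands still between calls to the robot, and variables do not carry over. Pictures are saved under pics/ and viewed, at most 10 in all, crops included, and the job is handed in when it is done.

Besides the shell and the picture viewer there is one more tool, called after ">>>" by a JSON object that holds its "api" and its "payload", one argument or row to a line. drive_tool: Moves the arm, as the interface text tells. Its arguments: {"type":"object","properties":{"series":{"type":"array"},"newtons":{"type":"number"}},"required":["series"]}

```bash
mkdir -p pics; cat > h.py <<'E'
import numpy as np, cv2, pickle
from rig import env, viewer
def snap(n,f=None):
    d=viewer.get_image(n); pickle.dump(d,open(f'pics/{f or n}.pkl','wb'))
    cv2.imwrite(f'pics/{f or n}.png',d['img'][:,:,::-1]); return d
def load(f): return pickle.load(open(f'pics/{f}.pkl','rb'))
def cam(d):
    R=cv2.Rodrigues(np.array(d['rvec'],float))[0]; return R,np.array(d['tvec'],float).ravel(),np.array(d['camera_matrix'])
def atz(d,u,v,z):
    R,t,K=cam(d); r=R.T@np.linalg.inv(K)@[u,v,1]; c=-R.T@t; return c+r*(z-c[2])/r[2]
def cloud(d):
    R,t,K=cam(d); h,w=d['depth'].shape; u,v=np.meshgrid(np.arange(w),np.arange(h)); z=d['depth']
    p=np.stack([(u-K[0,2])/K[0,0]*z,(v-K[1,2])/K[1,1]*z,z],-1)
    return (p-t)@R
def proj(d,P):
    R,t,K=cam(d); q=K@(R@np.array(P,float)+t); return q[:2]/q[2]
E
python3 - <<'E'
from h import *
a=snap('top');b=snap('scene')
s=env.observe();print(s['time_s'],s['position'],s['tool_rot'],s['ft_force'])
for d in(a,b):
    R,t,K=cam(d);print(-R.T@t,R[2],K[0,0])
cv2.imwrite('pics/both.png',cv2.resize(np.vstack([a['img'],b['img']])[:,:,::-1],None,fx=.714,fy=.714))
E
```

```text
0.1 [0.17745303 0.52029268 0.21016542] [[-9.46422507e-01  3.22930307e-01 -6.74520236e-04]
 [ 3.22930894e-01  9.46421883e-01 -1.12121004e-03]
 [ 2.76308009e-04 -1.27896184e-03 -9.99999144e-01]] [ 0.54270929 -0.29306841 -0.42440979]
[0.4130969  0.01237165 0.84398187] [ 0.12462078  0.01836815 -0.99203441] 380.7716699053015
[1.03372982 0.47171606 0.56883762] [-0.58580269 -0.55673434 -0.58896696] 432.6937894504981
```

View pics/both.png

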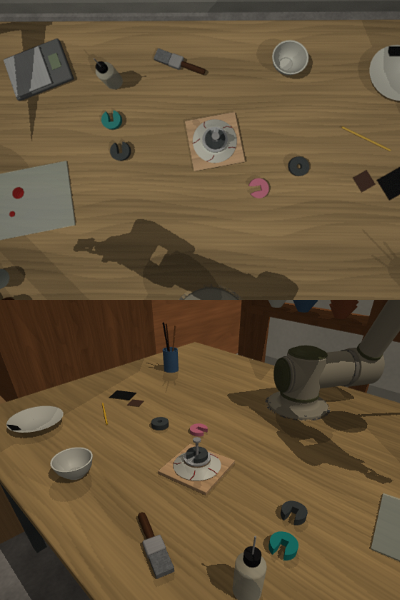

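The top view (upper half) shows the dark slotted weight near (120,150) beside the turquoise one at (111,120). The press is near (215,141), the drilled weight near (299,165) and the pink look-alike near (259,188). I'll zoom in next.

```bash
python3 - <<'E'
from h import *
a=load('top');b=load('scene')
def crop(d,u,v,r): return cv2.resize(d['img'][v-r:v+r,u-r:u+r,::-1],(390,290) if 0 else (290,290),interpolation=cv2.INTER_CUBIC)
g=lambda im:np.uint8(255*(im/255.)**.5)
A=g(np.hstack([crop(a,168,210,22),crop(a,301,197,40)]))
B=g(np.hstack([crop(b,410,300,30),crop(b,275,220,40)]))
cv2.imwrite('pics/z1.png',np.vstack([A,B]))
# depth cloud of the dark weight and press
for d,(u,v,r) in((a,(168,210,20)),(a,(301,197,25)),(b,(410,298,25)),(b,(276,220,30))):
    P=cloud(d)[v-r:v+r,u-r:u+r].reshape(-1,3);I=d['img'][v-r:v+r,u-r:u+r].reshape(-1,3).max(1)
    for lo,hi in((.012,.03),(.05,.065),(.08,.12)):
        m=(P[:,2]>lo)&(P[:,2]<hi)
        if m.sum()>3: Q=P[m]; print((u,v),lo,m.sum(),np.median(Q,0).round(4),((Q.min(0)+Q.max(0))/2).round(4),np.ptp(Q,axis=0).round(3))
E
```

```text
(168, 210) 0.012 490 [0.5098 0.2774 0.0206] [0.5139 0.2807 0.0185] [0.057 0.059 0.013]
(301, 197) 0.012 1064 [ 0.5425 -0.012   0.0243] [ 0.548  -0.0113  0.021 ] [0.111 0.109 0.018]
(301, 197) 0.05 478 [ 0.5398 -0.009   0.058 ] [ 0.545  -0.01    0.0563] [0.057 0.057 0.012]
(301, 197) 0.08 97 [ 0.5465 -0.0097  0.1028] [ 0.5466 -0.0098  0.1022] [0.02  0.02  0.007]
(410, 298) 0.012 662 [0.5129 0.2797 0.019 ] [0.5138 0.2812 0.0168] [0.061 0.06  0.01 ]
(276, 220) 0.012 1131 [0.5756 0.0163 0.0215] [ 0.5457 -0.0131  0.021 ] [0.156 0.161 0.018]
(276, 220) 0.05 412 [ 0.5481 -0.0068  0.0557] [ 0.5449 -0.0111  0.0575] [0.057 0.062 0.015]
(276, 220) 0.08 95 [ 0.5493 -0.0082  0.1003] [ 0.5466 -0.0091  0.0916] [0.022 0.021 0.022]
```

View pics/z1.png

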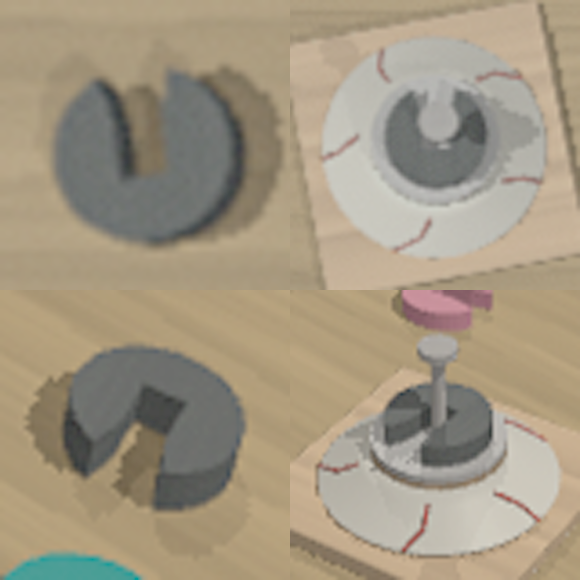

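Loose weight: both views put its centre near (0.514, 0.281) with its top at z≈0.02. Its slot points roughly along +x, turned a few degrees towards +y. On the press, the lower weight's slot also points roughly along +x, and the stem is near (0.5465, -0.0095). I'll move above the loose weight for a closer look.

>>> {"api": "drive_tool", "payload": {
  "series": [
    [[-0.39,-0.118,0.0],-30,0.0854],
    [[-0.39,-0.118,0.0],-30,0.0854],
    [[-0.39,-0.118,0.0],-30,0.0854],
    [[-0.39,-0.118,0.0],-30,0.0854],
    [[-0.39,-0.118,0.0],-30,0.0854],
    [[-0.39,-0.118,0.0],-30,0.0854],
    [[-0.39,-0.118,0.0],-30,0.0854],
    [[-0.39,-0.118,0.0],-30,0.0854],
    [[-0.39,-0.118,0.0],-30,0.0854],
    [[-0.39,-0.118,0.0],-30,0.0854],
    [[-0.39,-0.118,0.0],-30,0.0854],
    [[-0.39,-0.118,0.0],-30,0.0854]
  ]
}}

```text
time_s: 1.3
position: [0.5076, 0.2837, 0.2107]
tool_rot: [[-0.981, -0.195, -0.001], [-0.195, 0.981, 0.0], [0.001, 0.0, -1.0]]
ft_force: [-0.0, -0.4, 0.9]
grip_width: 0.0856
gripper_force: 0.0
```

```bash
python3 - <<'E'
from h import *
w=snap('wrist','w1')
s=env.observe();print(s['time_s'],s['position'],s['tool_rot'].round(4) if hasattr(s['tool_rot'],'round') else s['tool_rot'],s['q'])
R,t,K=cam(w);print(-R.T@t,R[2],K[0,0],proj(w,[.514,.281,.02]))
E
```

```text
1.35 [0.50759322 0.28377559 0.2108262 ] [[-9.808e-01 -1.951e-01 -2.000e-04]
 [-1.951e-01  9.808e-01  0.000e+00]
 [ 2.000e-04  1.000e-04 -1.000e+00]] [ 1.75476862e+01  2.50110469e+01  6.91040492e+01  6.48499866e-03
  8.58962718e+01 -8.37029359e+01]
[0.42740068 0.26860384 0.37368056] [ 0.31318584  0.06292062 -0.94760521] 306.3405471535408 [277.03988325 188.08053238]
```

View pics/w1.png

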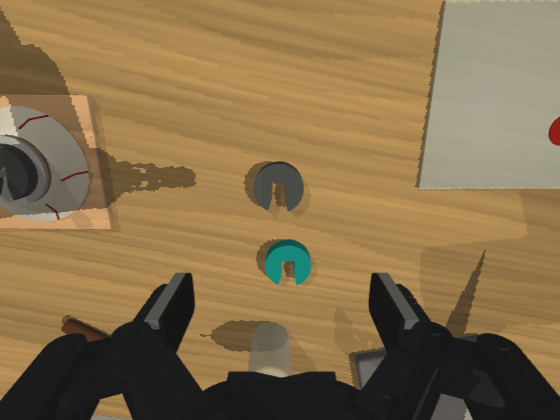

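The wrist view shows the dark slotted weight at (279,186) with its mouth pointing down the picture, towards about (280,208). The turquoise one is at (288,262) and the press at left, about (15,172). Next I'll fit the poses with a disc model.

```bash
cat >> h.py <<'E'
from scipy.optimize import differential_evolution as DE
def fitdisc(d,c,ztop,th,stem=False,r=.045):
    """rectify plane z=ztop around c (1px=.25mm), use depth to mask top face, fit disc with slot; returns x,y,deg"""
    s=.0005;n=int(r/s);g=np.arange(-n,n+1)*s
    X,Y=np.meshgrid(c[0]+g,c[1]+g,indexing='ij')
    R,t,K=cam(d);P=np.stack([X,Y,0*X+ztop],-1)@R.T+t;q=P@K.T;uv=(q[...,:2]/q[...,2:]).astype(np.float32)
    Z=cloud(d)[...,2].astype(np.float32);z=cv2.remap(Z,uv,None,cv2.INTER_LINEAR)
    V=cv2.remap(d['img'].max(2),uv,None,cv2.INTER_LINEAR).astype(float)
    m=np.clip((z-(ztop-.006))/.003,0,1)
    ok=np.ones_like(m)
    if stem: ok=(z<ztop+.008)*1.
    def model(p):
        x,y,a=p[0],p[1],np.radians(p[2]);dx,dy=X-x,Y-y;u=dx*np.cos(a)+dy*np.sin(a);v=-dx*np.sin(a)+dy*np.cos(a)
        hw=np.where(u<.013,.008,.008+.004*(u-.013)/.017)
        return ((np.hypot(dx,dy)<.03)&~((u>-.008)&(abs(v)<hw)))*1.
    f=lambda p:(ok*(m-model(p))**2).mean()
    o=DE(f,[(c[0]-.012,c[0]+.012),(c[1]-.012,c[1]+.012),(th-35,th+35)],seed=1,maxiter=60,popsize=12,polish=False)
    mm=m>.5
    return o.x.round(4),round(o.fun,4),'zmed',np.median(z[model(o.x)>0]).round(4)
E
python3 - <<'E'
from h import *
for f in('w1','top','scene'): print('loose',f,fitdisc(load(f),(.513,.281),.02,8))
for f in('top','scene'): print('fitted',f,fitdisc(load(f),(.545,-.010),.057,0,True))
for f in('top','scene'):
    d=load(f);P=cloud(d).reshape(-1,3);m=(P[:,2]>.095)&(np.hypot(P[:,0]-.5465,P[:,1]+.0095)<.03)
    print('cap',cv2.minEnclosingCircle(P[m][:,:2].astype(np.float32)),P[m][:,2].max())
E
```

```text
loose w1 (array([0.5138, 0.2826, 8.5473]), np.float64(0.0174), 'zmed', np.float32(0.0198))
loose top (array([0.5142, 0.281 , 8.5445]), np.float64(0.0264), 'zmed', np.float32(0.0206))
loose scene (array([0.5167, 0.2821, 9.9563]), np.float64(0.0321), 'zmed', np.float32(0.0192))
fitted top (array([ 0.5462, -0.0101,  1.1542]), np.float64(0.011), 'zmed', np.float32(0.058))
fitted scene (array([ 0.5501, -0.0079,  0.9313]), np.float64(0.038), 'zmed', np.float32(0.0559))
cap ((0.5460985898971558, -0.010132777504622936), 0.010672489181160927) 0.10581777149959341
cap ((0.547200620174408, -0.010113628581166267), 0.011656109243631363) 0.10273264609031273
```

>>> {"api": "drive_tool", "payload": {
  "series": [
    [[-0.006,-0.0037,0.05],2.2,0.0854],
    [[-0.006,-0.0037,0.1],2.2,0.0854],
    [[-0.006,-0.0037,0.15],2.2,0.0854],
    [[-0.006,-0.0037,0.18],2.2,0.0854],
    [[-0.006,-0.0037,0.2],2.2,0.0854],
    [[-0.006,-0.0037,0.207],2.2,0.0854],
    [[-0.006,-0.0037,0.209],2.2,0.0854],
    [[-0.006,-0.0037,0.209],2.2,0.0854],
    [[-0.006,-0.0037,0.209],2.2,0.05],
    [[-0.006,-0.0037,0.209],2.2,0.05],
    [[-0.006,-0.0037,0.209],2.2,0.05],
    [[-0.006,-0.0037,0.209],2.2,0.05],
    [[-0.006,-0.0037,0.209],2.2,0.05],
    [[-0.006,-0.0037,0.209],2.2,0.05],
    [[-0.006,-0.0037,0.209],2.2,0.05]
  ],
  "newtons": 60
}}

```text
time_s: 2.85
position: [0.5152, 0.2804, 0.0017]
tool_rot: [[-0.988, -0.156, -0.0], [-0.156, 0.988, -0.0], [0.0, -0.0, -1.0]]
ft_force: [-0.1, -0.8, -0.4]
grip_width: 0.0503
gripper_force: 0.0
```

The fingers closed to 50 mm with no grip force, so they missed the weight. I'll look.

```bash
python3 - <<'E'
from h import *
w=snap('wrist','w2');b=snap('scene','s2')
c=b['img'][200:400,300:540,::-1]
cv2.imwrite('pics/v2.png',np.uint8(255*(np.hstack([cv2.resize(w['img'][:,:,::-1],(400,300)),cv2.resize(c,(360,300),interpolation=cv2.INTER_CUBIC)])/255.)**.5))
E
```

```text
(no output)
```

View pics/v2.png

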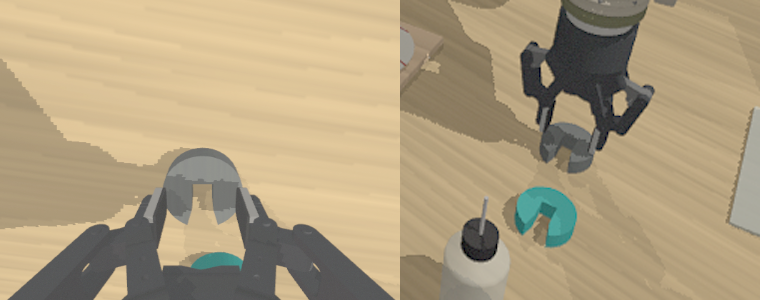

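The fingers stand beside the weight's rim in both views, with the weight at about (203,185) in the left panel. I'll check where the weight lies relative to the tool.

```bash
python3 - <<'E'
from h import *
s=env.observe();print({k:np.round(s[k],4) for k in('time_s','position','grip_width','gripper_force','ft_force','joint_efforts')})
for f in('w2','s2'):
    d=load(f);P=cloud(d).reshape(-1,3);I=d['img'].reshape(-1,3).astype(int)
    m=(np.hypot(P[:,0]-.515,P[:,1]-.2805)<.07)
    for lo in np.arange(.004,.06,.006):
        k=m&(P[:,2]>lo)&(P[:,2]<lo+.006);T=np.array(s['tool_rot']);L=(P[k]-s['position'])@T
        if k.sum()>20: print(f,round(lo,3),k.sum(),np.percentile(L,[2,50,98],axis=0).round(4)[:,:2].tolist())
    print(fitdisc(d,(.514,.281),.02,8))
E
```

```text
{'time_s': np.float64(2.95), 'position': array([0.5152, 0.2804, 0.0017]), 'grip_width': np.float64(0.0502), 'gripper_force': np.float64(0.0), 'ft_force': array([-0.401 , -1.3923,  0.3207]), 'joint_efforts': array([-3.20000e-03, -5.27036e+01, -1.66706e+01, -3.00000e-04,
        9.00000e-04,  0.00000e+00])}
w2 0.004 304 [[-0.0085, -0.0225], [0.0279, 0.0025], [0.0307, 0.0264]]
w2 0.01 356 [[-0.0071, -0.0231], [0.0274, 0.0011], [0.0307, 0.0268]]
w2 0.016 6757 [[-0.0219, -0.0238], [0.0089, 0.0014], [0.0293, 0.0269]]
w2 0.022 60 [[-0.0092, -0.0241], [-0.0004, 0.0011], [0.008, 0.0263]]
w2 0.028 323 [[-0.0101, -0.0344], [0.0067, -0.0237], [0.0111, 0.0367]]
w2 0.034 510 [[-0.0101, -0.0366], [0.0068, 0.0259], [0.0111, 0.0387]]
w2 0.04 587 [[-0.0099, -0.0368], [0.0067, -0.0237], [0.0111, 0.0389]]
w2 0.046 654 [[-0.01, -0.0368], [0.0068, 0.0258], [0.0112, 0.039]]
w2 0.052 721 [[-0.0101, -0.0365], [0.0069, -0.0237], [0.0111, 0.0387]]
w2 0.058 978 [[-0.0102, -0.0298], [0.0064, 0.0257], [0.0112, 0.0317]]
(array([0.5134, 0.2823, 8.1068]), np.float64(0.1804), 'zmed', np.float32(0.0199))
s2 0.004 98 [[-0.0262, -0.0258], [-0.015, -0.0006], [0.0102, 0.0302]]
s2 0.01 89 [[-0.0265, -0.0237], [-0.0167, 0.0024], [0.01, 0.0298]]
s2 0.016 547 [[-0.024, -0.0255], [0.0028, -0.0009], [0.0275, 0.0268]]
s2 0.028 35 [[-0.0122, -0.0347], [-0.009, -0.0251], [0.0068, 0.0341]]
s2 0.034 52 [[-0.0129, -0.0377], [-0.0079, 0.0259], [0.0089, 0.038]]
s2 0.04 59 [[-0.012, -0.0381], [-0.008, -0.0251], [0.0063, 0.0382]]
s2 0.046 58 [[-0.013, -0.038], [-0.0082, 0.0261], [0.0076, 0.0382]]
s2 0.052 52 [[-0.0116, -0.0374], [-0.0073, -0.0252], [0.0068, 0.0379]]
s2 0.058 55 [[-0.0126, -0.0384], [-0.0089, -0.0259], [0.0087, 0.0372]]
(array([ 0.5167,  0.2818, 10.6676]), np.float64(0.1618), 'zmed', np.float32(0.0192))
```

```bash
python3 - <<'E'
from h import *
print('pinch',env.pinch_z)
for f,tz,y0,y1 in(('w1',.2107,.03,.065),('w2',.0017,.018,.045)):
    d=load(f);P=cloud(d).reshape(-1,3)
    c=np.array([.5076,.2837]) if f=='w1' else np.array([.5152,.2804])
    a=np.radians(191.25 if f=='w1' else 189); L=P[:,:2]-c
    x=L@[np.cos(a),np.sin(a)];y=L@[-np.sin(a),np.cos(a)]*-1
    for sg in(1,-1):
        m=(abs(x)<.013)&(sg*y>y0)&(sg*y<y1)&(P[:,2]>max(tz-.02,.0212))&(P[:,2]<tz+.07)
        if m.sum(): print(f,sg,m.sum(),(np.percentile(P[m][:,2],[0,1,5,20])-tz).round(4), (sg*y[m]).min().round(4))
s=load('s2')
E
```

```text
pinch 0.0187
w1 1 2444 [0.0328 0.035  0.0382 0.045 ] 0.0429
w1 -1 2463 [0.033  0.0348 0.038  0.0449] 0.0411
w2 1 2312 [0.0195 0.0255 0.0299 0.0385] 0.0182
w2 -1 2362 [0.0195 0.0258 0.0301 0.039 ] 0.0209
```

The depth data shows the finger tips about 25 mm above the stated TCP at this opening (33 mm when open). The fingers therefore closed above the weight. I'll open, go about 22 mm lower and close again.

>>> {"api": "drive_tool", "payload": {
  "series": [
    [[0,0,0],0,0.0854],
    [[0,0,0],0,0.0854],
    [[0,0,0],0,0.0854],
    [[0,0,0],0,0.0854],
    [[0,0,0],0,0.0854],
    [[0.001,0.001,0.008],0,0.0854],
    [[0.001,0.001,0.014],0,0.0854],
    [[0.001,0.001,0.018],0,0.0854],
    [[0.001,0.001,0.018],0,0.0854]
  ],
  "newtons": 60
}}

```text
time_s: 3.85
position: [0.5136, 0.2811, -0.0172]
tool_rot: [[-0.988, -0.156, -0.001], [-0.156, 0.988, -0.0], [0.002, -0.0, -1.0]]
ft_force: [0.6, 0.2, 0.2]
grip_width: 0.0853
gripper_force: 0.0
```

>>> {"api": "drive_tool", "payload": {
  "series": [
    [[0,0,0.003],0,0.0854],
    [[0,0,0.003],0,0.0854],
    [[0,0,0.003],0,0.05],
    [[0,0,0.003],0,0.05],
    [[0,0,0.003],0,0.05],
    [[0,0,0.003],0,0.05],
    [[0,0,0.003],0,0.05],
    [[0,0,0.003],0,0.05]
  ],
  "newtons": 60
}}

```text
time_s: 4.65
position: [0.5143, 0.2814, -0.0186]
tool_rot: [[-0.988, -0.156, 0.001], [-0.156, 0.988, 0.0], [-0.001, 0.0, -1.0]]
ft_force: [-2.0, -0.8, 5.8]
grip_width: 0.0574
gripper_force: 64.7
```

Grip holds at 65 N. I'll lift and turn.

>>> {"api": "drive_tool", "payload": {
  "series": [
    [[0,0,-0.01],0,0.05],
    [[0,0,-0.04],0,0.05],
    [[0,0,-0.08],0,0.05],
    [[0,0,-0.12],0,0.05],
    [[0,0,-0.14],4,0.05],
    [[0,0,-0.14],11,0.05],
    [[0,0,-0.14],19,0.05],
    [[0,0,-0.14],27,0.05],
    [[0,0,-0.14],35,0.05],
    [[0,0,-0.14],43,0.05],
    [[0,0,-0.14],51,0.05],
    [[0,0,-0.14],59,0.05],
    [[0,0,-0.14],67,0.05],
    [[0,0,-0.14],75,0.05],
    [[0,0,-0.14],82,0.05],
    [[0,0,-0.14],87,0.05],
    [[0,0,-0.14],90,0.05],
    [[0,0,-0.14],90,0.05]
  ]
}}

```text
time_s: 6.45
position: [0.5138, 0.2812, 0.1209]
tool_rot: [[-0.155, 0.988, -0.001], [0.988, 0.155, -0.0], [-0.0, -0.001, -1.0]]
ft_force: [-0.0, -0.8, -3.4]
grip_width: 0.0575
gripper_force: 65.6
```

>>> {"api": "drive_tool", "payload": {
  "series": [
    [[0,0,0],5,0.05],
    [[-0.01,0.002,0],13,0.05],
    [[-0.03,0.007,0],21,0.05],
    [[-0.06,0.014,0],29,0.05],
    [[-0.09,0.021,0],37,0.05],
    [[-0.12,0.028,0],45,0.05],
    [[-0.15,0.035,0],53,0.05],
    [[-0.18,0.042,0],61,0.05],
    [[-0.21,0.049,0],69,0.05],
    [[-0.24,0.056,0],77,0.05],
    [[-0.27,0.063,0],85,0.05],
    [[-0.295,0.069,0],92,0.05],
    [[-0.306,0.0715,0],96,0.05],
    [[-0.306,0.0715,0],98,0.05],
    [[-0.306,0.0715,0],98,0.05],
    [[-0.306,0.0715,0],98,0.05]
  ]
}}

```text
time_s: 8.05
position: [0.6321, -0.0096, 0.1207]
tool_rot: [[1.0, 0.019, -0.0], [0.019, -1.0, 0.0], [-0.0, -0.0, -1.0]]
ft_force: [-0.6, 0.1, -3.2]
grip_width: 0.0574
gripper_force: 65.6
```

```bash
python3 - <<'E'
from h import *
w=snap('wrist','w3');b=snap('scene','s3');a=snap('top','t3')
s=env.observe();print({k:np.round(s[k],4) for k in('time_s','position','tool_rot','grip_width','ft_force')})
c=b['img'][120:300,200:420,::-1]
cv2.imwrite('pics/v3.png',np.uint8(255*(np.hstack([cv2.resize(w['img'][:,:,::-1],(400,300)),cv2.resize(c,(366,300),interpolation=cv2.INTER_CUBIC)])/255.)**.5))
for f in('w3','s3'):
  d=load(f)
  P=cloud(d).reshape(-1,3);m=(P[:,2]>.097)&(P[:,2]<.11)&(np.hypot(P[:,0]-.5465,P[:,1]+.0095)<.025)
  if m.sum()>5: print(f,'cap',cv2.minEnclosingCircle(P[m][:,:2].astype(np.float32)))
  for zt in(.154,.159,.164): print(f,zt,fitdisc(d,(.632,-.011),zt,180))
print('fitted',fitdisc(w,(.546,-.010),.057,0,True))
E
```

```text
{'time_s': np.float64(8.2), 'position': array([ 0.6322, -0.0095,  0.1208]), 'tool_rot': array([[ 9.998e-01,  1.820e-02, -1.000e-04],
       [ 1.820e-02, -9.998e-01,  0.000e+00],
       [-1.000e-04, -0.000e+00, -1.000e+00]]), 'grip_width': np.float64(0.0577), 'ft_force': array([-0.1655, -1.2832, -3.4789])}
w3 cap ((0.546826958656311, -0.009946972131729126), 0.011539019644260406)
w3 0.154 (array([ 6.329000e-01, -8.700000e-03,  1.806287e+02]), np.float64(0.2097), 'zmed', np.float32(0.1588))
w3 0.159 (array([ 6.33700e-01, -8.70000e-03,  1.80396e+02]), np.float64(0.1928), 'zmed', np.float32(0.1588))
w3 0.164 (array([ 6.285000e-01, -2.290000e-02,  1.467867e+02]), np.float64(0.337), 'zmed', np.float32(0.1586))
s3 cap ((0.5464207530021667, -0.010435592383146286), 0.011922803707420826)
s3 0.154 (array([ 6.318000e-01, -5.900000e-03,  1.933353e+02]), np.float64(0.3109), 'zmed', np.float32(0.1583))
s3 0.159 (array([ 6.339000e-01, -5.800000e-03,  1.850837e+02]), np.float64(0.294), 'zmed', np.float32(0.1584))
s3 0.164 (array([ 6.213000e-01, -2.290000e-02,  2.148073e+02]), np.float64(0.3514), 'zmed', np.float32(0.1595))
fitted (array([ 0.5482, -0.0094,  1.0694]), np.float64(0.0138), 'zmed', np.float32(0.1512))
```

View pics/v3.png

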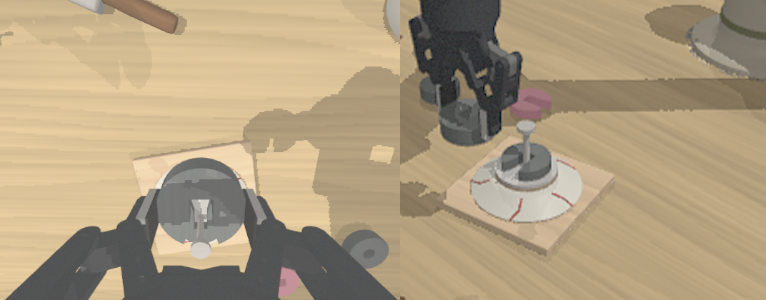

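The left panel shows the held weight in the fingers, mouth towards the cap at (200,250), with the stem visible through the slot at about (203,210). The right panel shows it hanging level beside the press. Its underside is at 0.139. It needs to go down 75 mm, then 86 mm along -x with about 1 mm of -y.

>>> {"api": "drive_tool", "payload": {
  "series": [
    [[0,0.001,0.03],0,0.05],
    [[0,0.001,0.06],0,0.05],
    [[0,0.001,0.073],0,0.05],
    [[0,0.001,0.075],0,0.05],
    [[0,0.001,0.075],0,0.05],
    [[-0.015,0.001,0.075],0,0.05],
    [[-0.03,0.0005,0.075],0,0.05],
    [[-0.04,0.0003,0.075],0,0.05],
    [[-0.05,0,0.075],0,0.05],
    [[-0.06,-0.0002,0.075],0,0.05],
    [[-0.07,-0.0004,0.075],0,0.05],
    [[-0.07,-0.0004,0.075],0,0.05]
  ]
}}

```text
time_s: 9.4
position: [0.5615, -0.0105, 0.0464]
tool_rot: [[1.0, 0.017, 0.0], [0.017, -1.0, -0.0], [0.0, 0.0, -1.0]]
ft_force: [-0.1, -0.6, -4.3]
grip_width: 0.0578
gripper_force: 65.6
```

```bash
python3 - <<'E'
from h import *
w=snap('wrist','w4');b=snap('scene','s4')
s=env.observe();print({k:np.round(s[k],4) for k in('time_s','position','grip_width','ft_force')})
c=b['img'][150:270,210:350,::-1]
cv2.imwrite('pics/v4.png',np.uint8(255*(np.hstack([cv2.resize(w['img'][180:390,140:420,::-1],(400,300)),cv2.resize(c,(350,300),interpolation=cv2.INTER_CUBIC)])/255.)**.5))
P=cloud(w).reshape(-1,3);m=(P[:,2]>.097)&(P[:,2]<.11)&(np.hypot(P[:,0]-.5465,P[:,1]+.0095)<.02)
print('cap',cv2.minEnclosingCircle(P[m][:,:2].astype(np.float32)))
print(fitdisc(w,(.562,-.010),.0838,180))
E
```

```text
{'time_s': np.float64(9.5), 'position': array([ 0.5628, -0.0107,  0.0462]), 'grip_width': np.float64(0.0577), 'ft_force': array([ 0.1408,  0.2713, -2.8761])}
cap ((0.5468273162841797, -0.00945145171135664), 0.011938400566577911)
(array([ 5.624000e-01, -9.600000e-03,  1.810974e+02]), np.float64(0.2682), 'zmed', np.float32(0.0845))
```

View pics/v4.png

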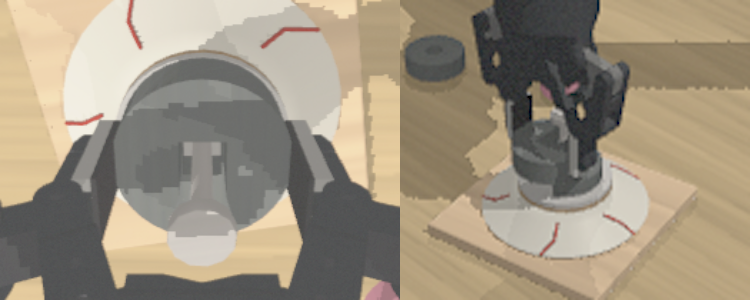

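The slot now runs on the stem: in the left panel the stem at (203,180) lies centrally in the slot, with the cap at (200,235) above the weight. There is no contact force. Another 15.5 mm along -x centres it, then I lower.

>>> {"api": "drive_tool", "payload": {
  "series": [
    [[-0.008,0,0],0,0.05],
    [[-0.0155,0,0],0,0.05],
    [[-0.0155,0,0],0,0.05],
    [[-0.0155,0,0.003],0,0.05],
    [[-0.0155,0,0.005],0,0.05],
    [[-0.0155,0,0.0065],0,0.05],
    [[-0.0155,0,0.0065],0,0.05],
    [[-0.0155,0,0.0065],0,0.05]
  ]
}}

```text
time_s: 10.3
position: [0.5469, -0.0109, 0.0391]
tool_rot: [[1.0, 0.017, -0.0], [0.017, -1.0, 0.0], [-0.0, -0.0, -1.0]]
ft_force: [-0.1, 0.4, -2.4]
grip_width: 0.0576
gripper_force: 65.6
```

```bash
python3 - <<'E'
from h import *
w=snap('wrist','w5')
s=env.observe();print({k:np.round(s[k],4) for k in('time_s','position','grip_width','ft_force')})
print(fitdisc(w,(.547,-.010),.078,180,True))
E
```

```text
{'time_s': np.float64(10.35), 'position': array([ 0.5469, -0.0109,  0.0392]), 'grip_width': np.float64(0.0575), 'ft_force': array([ 0.4003,  0.4692, -2.7664])}
(array([ 5.48400e-01, -9.80000e-03,  1.79731e+02]), np.float64(0.0419), 'zmed', np.float32(0.0773))
```

>>> {"api": "drive_tool", "payload": {
  "series": [
    [[-0.0007,0,0],0,0.05],
    [[-0.0007,0,0.0005],0,0.05],
    [[-0.0007,0,0.0008],0,0.05],
    [[-0.0007,0,0.0008],0,0.05]
  ]
}}

```text
time_s: 10.75
position: [0.5462, -0.0109, 0.0385]
tool_rot: [[1.0, 0.017, 0.0], [0.017, -1.0, -0.0], [0.0, 0.0, -1.0]]
ft_force: [-1.1, 0.3, -3.0]
grip_width: 0.0578
gripper_force: 65.8
```

>>> {"api": "drive_tool", "payload": {
  "series": [
    [[0,0,0.0005],0,0.05],
    [[0,0,0.001],0,0.05],
    [[0,0,0.001],0,0.05]
  ]
}}

```text
time_s: 11.05
position: [0.5462, -0.0109, 0.0384]
tool_rot: [[1.0, 0.017, 0.001], [0.017, -1.0, -0.0], [0.001, 0.0, -1.0]]
ft_force: [-4.9, 0.2, 7.6]
grip_width: 0.0576
gripper_force: 66.8
```

Contact confirmed. I'll unload, open and retreat straight up.

>>> {"api": "drive_tool", "payload": {
  "series": [
    [[0,0,-0.0006],0,0.05],
    [[0,0,-0.0006],0,0.05],
    [[0,0,-0.0006],0,0.06],
    [[0,0,-0.0006],0,0.064],
    [[0,0,-0.0006],0,0.07],
    [[0,0,-0.0006],0,0.08],
    [[0,0,-0.0006],0,0.0854],
    [[0,0,-0.0006],0,0.0854],
    [[0,0,-0.0006],0,0.0854],
    [[0,0,-0.02],0,0.0854],
    [[0,0,-0.05],0,0.0854],
    [[0,0,-0.1],0,0.0854],
    [[0,0,-0.15],0,0.0854],
    [[0.04,0,-0.18],0,0.0854],
    [[0.08,0,-0.18],0,0.0854],
    [[0.08,0,-0.18],0,0.0854]
  ],
  "newtons": 20
}}

```text
time_s: 12.65
position: [0.6292, -0.0097, 0.2168]
tool_rot: [[1.0, 0.017, 0.002], [0.017, -1.0, -0.0], [0.002, 0.0, -1.0]]
ft_force: [-0.9, 0.0, -1.9]
grip_width: 0.0852
gripper_force: 0.0
```

```bash
python3 - <<'E'
from h import *
w=snap('wrist','w6');b=snap('scene','s6');a=snap('top','t6')
s=env.observe();print({k:np.round(s[k],4) for k in('time_s','position','grip_width','ft_force')})
g=lambda d,u,v,r:cv2.resize(d['img'][v-r:v+r,u-r:u+r,::-1],(390,390),interpolation=cv2.INTER_CUBIC)
u,v=map(int,proj(w,[.547,-.01,.07]))
cv2.imwrite('pics/v6.png',np.uint8(255*(np.hstack([g(w,u,v,60),g(b,276,220,40)])/255.)**.5))
for n,d in(('w',w),('s',b)):
    print(n,fitdisc(d,(.547,-.010),.077,180,True))
    P=cloud(d).reshape(-1,3);m=(P[:,2]>.097)&(P[:,2]<.11)&(np.hypot(P[:,0]-.5465,P[:,1]+.0095)<.02)
    print('cap',cv2.minEnclosingCircle(P[m][:,:2].astype(np.float32)))
P=cloud(w).reshape(-1,3);m=(abs(P[:,2]-.077)<.005)&(np.hypot(P[:,0]-.547,P[:,1]+.01)<.028);A=np.c_[P[m][:,:2]-[.547,-.01],np.ones(m.sum())];print('plane',np.linalg.lstsq(A,P[m][:,2],rcond=None)[0].round(4))
E
```

```text
{'time_s': np.float64(12.8), 'position': array([ 0.6256, -0.0094,  0.2168]), 'grip_width': np.float64(0.0857), 'ft_force': array([-0.217, -0.074,  0.419])}
w (array([ 5.483000e-01, -1.000000e-02,  1.800474e+02]), np.float64(0.0152), 'zmed', np.float32(0.0765))
cap ((0.547159731388092, -0.009431267157196999), 0.011056642048060894)
s (array([ 5.498000e-01, -7.700000e-03,  1.816151e+02]), np.float64(0.0396), 'zmed', np.float32(0.0759))
cap ((0.5478154420852661, -0.011427241377532482), 0.01290890946984291)
plane [0.0006 0.0003 0.0766]
```

View pics/v6.png

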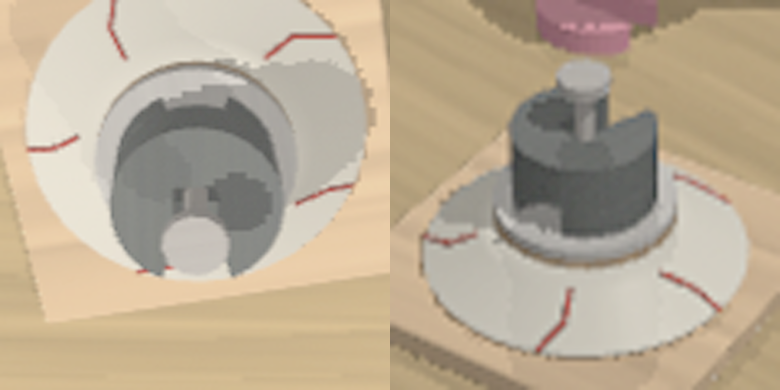

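The weight sits flat, with a tilt under 0.001 and its top at 0.0766, and flush on the lower weight (right panel, rims aligned at 512 to 657 px). Its slot is at 180° against the lower weight's 1°. Handing in.

```bash
python3 -c "
from rig import env
print(env.close_job())"
```

```text
the job is handed in; nothing more can be done
None
```

The slotted weight now rests flat on the lower weight, about 1 mm off the stem's axis by the wrist camera and with its slot opposite to within about 1°; the job is handed in at about 13 s, after a first grasp that closed above the weight and was redone lower.

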